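# Open the hinge jig to its widest setting and lock it

## Robot

A 6-joint arm with a two-finger parallel gripper is mounted at the origin on the work surface. World frame = base frame: x ahead of the robot, y to its left, z up, the work surface at z = 0. Lengths are in mm, angles in rad, forces in N, time in s.
With the tool pointing down it reaches from about 350 to 875 mm from the base axis. Payload 4.2 kg.
Tool frame: the origin (TCP) lies at the very end of the fingers, on their centre line; the grasp point (between the pads) lies 19 mm behind it; z points along the fingers, y is the line along which they close (so a half turn about z gives the same grasp; the last joint's range is limited). The gripper opens to 85 mm and grips with 20 to 120 N. Pads are 22 mm wide; open, the fingers measure 114 mm over their backs; the gripper's body (76 mm by 85 mm) begins 54 mm behind the grasp point. The pads swing forward as they close: fully open they stand 13 mm farther back than shut.
Start: joints at [1.534, 0.385, 0.008, 0, -1.194, -0.259], TCP at [182.158, 597.844, 231.312] pointing down, gripper open.
Joint ranges: [-3.14, 3.14], [-1.21, 2.06], [-1.07, 1.41], [-3.16, 2.05], [-2.99, -0.16], [-3.1, 3.1]. Speed limits (rad/s): [2.79, 2.79, 3.14, 3.14, 3.14, 3.14].

## Interface

Orientations are given as a unit quaternion [x, y, z, w].
In Python, from bench import arm gives the robot as it stands.
- The arm moves only by the tool servo_tool, never from a script. Its argument "rows" is a list that holds one entry, the list of rows, each a list of 7 numbers: the finger opening in mm, from 0 to 85.4, then the shift along the tool's x, y, z in mm, then the turn, a rotation vector about the tool's x, y, z in rad. A call has 1 to 10 rows; each row is the pose to reach, as a shift and turn from the pose commanded when the call began, along the tool's axes at that moment; what a row does not reach only later rows make up. A row lasts 1/8 s, in which the tool goes at most 62.5 mm and 10.7 degrees, less where a joint would pass 70% of its speed; a pose out of reach is approached as far as the arm can. A call with a gripper value outside its range is refused whole. The fingers move at their own pace and stop on an object; the grip force is fixed at half the most. Time passes only in rows, so rows that repeat a pose let the fingers close. It gives the time, the measured TCP pose, the force, the opening and the grip force at its end, in the units of the state.
- arm.read_state(): the state, without advancing time (a new reading comes with each control period).
- arm.get_image(name): name is "scene" or "top" or "wrist"; returns the picture (400x640x3 uint8, red, green, blue); there is no depth.
- arm.camera_params(name): a dict with "intrinsics" (3x3 intrinsics, pixels), "D" ([k1, k2, p1, p2, k3] as OpenCV has them; the pictures are not rectified), "R" (3x3) and "t" (3): a world point X has camera coordinates R X + t. Camera axes: x right, y down, z forward; pixel columns grow to the right and rows downward; lengths in mm; the calibration is good to about 2 mm. A picture is of the moment at which its call begins: read the wrist's pose just before it. camera_params takes no time and is no camera call; for the wrist camera it gives the pose at the moment of the call.
- arm.job_done(): hands the job in; it is judged then, once.
The state is a dict: "clock": time; "joints": joint angles; "joint_vel": joint speeds; "joint_efforts": joint torques, N m; "position": TCP position; "ee_rot": TCP orientation; "contact_force": force on the tool from outside, world axes, zero at the start; "wrist_torque": the same for the moment, N m; "gripper_width": finger opening in mm; "grasp_force": force on a finger pad.
Only numpy, scipy, OpenCV 4.12 (cv2) and the standard library are available. Lean on these libraries where they do the work, as an engineer would, in place of code of your own. Each camera call takes 0.05 s, during which the arm holds its last target. There are 200 camera calls.

## Task

Open the black hinge jig on the shelf to its widest setting, only pressing and pushing with the fingertips: press down the raised end of the rocker on top of its sliding jaw to free the ratchet, push the jaw along its bar, away from the fixed fence with the turning knob, until it is fully home against the end stop, then press the other end of the rocker fully down so that the jaw is locked there. The jig is not fixed down: do not lift, tip or drag it, and leave the other things on the shelf where they are.

Things in the scene. Friction and masses are not known exactly. Their poses are not given: they have to be found in the camera images.
- jig: Loose black jig on the shelf, 1.8 to 2.5 kg. Base plate 128 mm (its x) by 360 mm (its y), 12 mm thick; origin at the centre of its underside, z up. A steel bar 24 mm wide, top at 34 mm, runs along y from the fixed fence (-y end) to the low end stop (+y end). Its +y lies within 0.45 rad of world +y, its +x edge is the one away from the robot.
- jaw (a joint): Travel in m of the sliding jaw, a black block 84 mm (x) by 88 mm (y), 16 to 56 mm above the shelf, astride the bar. 0 = nearest the fence (80 mm space), grows towards jig +y, 0.140 = against the end stop. Sliding takes 2 to 3 N; it stays where left. While the rocker is locked the jaw has only some mm of play either way, and pushing it drags the whole jig.
- rocker (a joint): Angle in rad of the aluminium rocker plate, 118 mm long (jig x), 42 mm wide, 7 mm thick, pivoted across the middle of the jaw's top, pivot 66 mm above the shelf. 0 = locked: near end (jig -x) up, far end down, its pawl between the rack teeth. 0.30 = released: near end down; pawl clear from 0.15. No spring: stays where left. Takes 2 to 4 N at 46 mm from the pivot.
- release_pad (a point): Middle of the ridged top of the rocker's near end (jig -x), 46 mm from the pivot; 76 mm above the shelf when locked, about 62 mm when released: 14 mm of travel. Moves with the rocker and the jaw.
- lock_pad (a point): Middle of the ridged top of the rocker's far end (jig +x), 46 mm from the pivot; 62 mm above the shelf when locked, 76 mm when released. Moves with the rocker and the jaw.
- push_face (a point): Centre of the upper part of the jaw's face towards the fence (its normal is the jig's -y), 46 mm above the shelf and over the bar; the face is 84 mm wide and spans 36 to 56 mm above the shelf there. Pushed towards the jig's +y. The jaw's middle lies 44 mm farther along +y. Moves with the jaw.
- rack (a point): Middle of the top of the rack: 13 thin aluminium teeth 12 mm apart, tops 24 mm above the shelf, along the jig's +x edge (x = 46 to 60 mm). The last slot by the end stop takes the pawl with the jaw within about 4 mm of the stop; farther off the pawl may land on a tooth.
- fence (a point): Top middle edge of the inner face of the fixed fence (84 mm wide, 18 mm thick, top 68 mm above the shelf), at y = -159 mm on the jig; a turning knob sits on its outer face.
- end_stop (a point): Top middle edge of the end stop's inner face, 44 mm above the shelf; when the jaw is home its far face touches it and push_face is 88 mm from it along the jig's -y.
- hinge_a: Loose silver cabinet hinge, 58 x 80 x 20 mm, lying about 125 mm from the jig's middle on the robot's side. Bystander; origin under its middle.
- hinge_b: The other silver cabinet hinge, same shape, same side of the jig. Bystander.
- bradawl: Orange-handled bradawl, 140 mm long, 26 mm thick, lying beyond the jig. Bystander; origin under its middle.
- nail_set: Steel nail set, 120 mm long, 11 mm thick, lying beyond the jig. Bystander; origin under its middle.
- ramekin: White ceramic ramekin of brass screws, 78 mm across, 42 mm high, beyond the jig. Bystander; origin under its middle.
- tea_glass: Tea glass on a saucer, 100 mm across, 85 mm high, to the right of the jig. Bystander; origin under its middle.
- door_offcut: White door offcut, 70 x 160 x 18 mm, lying to the left of the jig. Bystander; origin under its middle.

How it is judged:
By the outcome, as a careful person would: the job done as asked, in the order asked, and still so for the second after the job is handed in, with the robot touching nothing.
It also fails if it takes over 48 s, if anything falls off the work surface, if the arm or the gripper's body presses on something with over 40 N, if the wrist force passes 120 N, or if a joint passes its speed limit or range.

## Working session

There is one attempt and no reset: what is moved stays moved. The work goes in short steps, Python scripts to look and compute and a tool call to move; the robot and the scene stay as the last step left them, time stands still between calls to the robot, and variables do not carry over. Pictures are saved under pics/ and viewed, at most 10 in all, crops included, and the job is handed in when it is done.

Besides the shell and the picture viewer there is one more tool, called after ">>>" as a command line: name --argument value ..., lists and objects as JSON in quotes. servo_tool: Moves the arm, as the interface text tells. Its arguments: {"type":"object","properties":{"rows":{"type":"array"}},"required":["rows"]}

```bash
mkdir -p pics; ls; cat > h.py <<'E'
import numpy as np, cv2
from bench import arm
def P(name):
    c=arm.camera_params(name); return [np.array(c[k],float) for k in("intrinsics","D","R","t")]
def ray(p,uv,z):
    K,D,R,t=p
    q=cv2.undistortPoints(np.array(uv,float).reshape(-1,1,2),K,D).reshape(-1,2)
    d=np.c_[q,np.ones(len(q))]@R; C=-R.T@t
    return C+d*((z-C[2])/d[:,2])[:,None]
def proj(p,X):
    K,D,R,t=p
    return cv2.projectPoints(np.array(X,float).reshape(-1,1,3),cv2.Rodrigues(R)[0],t,K,D)[0].reshape(-1,2)
E
python3 - <<'E'
from h import *
a=arm.get_image("top");b=arm.get_image("scene")
cv2.imwrite("pics/top.png",a[:,:,::-1]);cv2.imwrite("pics/scene.png",b[:,:,::-1])
s=arm.read_state();print(s)
for n in("top","scene"):
    p=P(n);print(n,-p[2].T@p[3],p[0],p[2][2])
E
```

```text
pics
{'clock': 0.1, 'joints': array([ 1.53359468e+00,  3.85487399e-01,  6.73876437e-03, -4.46737447e-04,
       -1.19400699e+00, -2.58588585e-01]), 'joint_vel': array([ 0.00091535, -0.00108375,  0.00426955,  0.00154565,  0.000356  ,
        0.00285042]), 'joint_efforts': array([-1.95497073e-04, -3.93318415e+01,  1.88929939e+01,  4.19788465e+00,
       -2.53616679e-03,  3.14061502e-06]), 'position': array([182.01948256, 597.3484997 , 230.31527887]), 'ee_rot': array([ 9.89070797e-01, -1.47437970e-01, -9.81287474e-05,  9.96589365e-04]), 'contact_force': array([ 0.61580857, -0.65752481,  0.38059629]), 'wrist_torque': array([-0.01554277,  0.00184533, -0.03931981]), 'grasp_force': 0.0, 'gripper_width': 85.66916928226075}
top [ 391.76794271  -10.46221203 1286.21975134] [[420.12359989   0.         317.43221261]
 [  0.         420.12359989 202.97430876]
 [  0.           0.           1.        ]] [ 0.16784259  0.02141612 -0.98558116]
scene [1096.21230894  550.58837409 1052.17264842] [[407.47326447   0.         316.22164961]
 [  0.         407.47326447 201.18945943]
 [  0.           0.           1.        ]] [-0.41715586 -0.4496192  -0.78982502]
```

View pics/top.png

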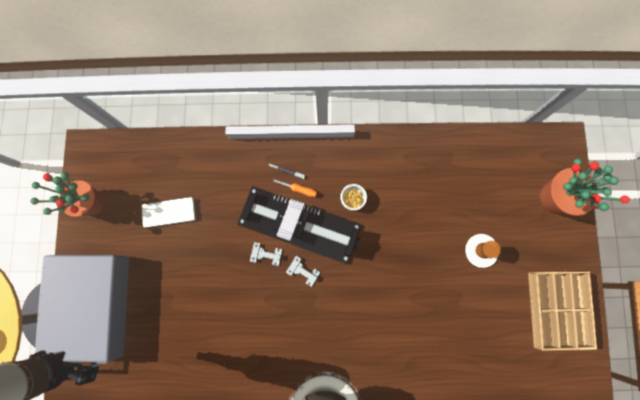

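View pics/scene.png

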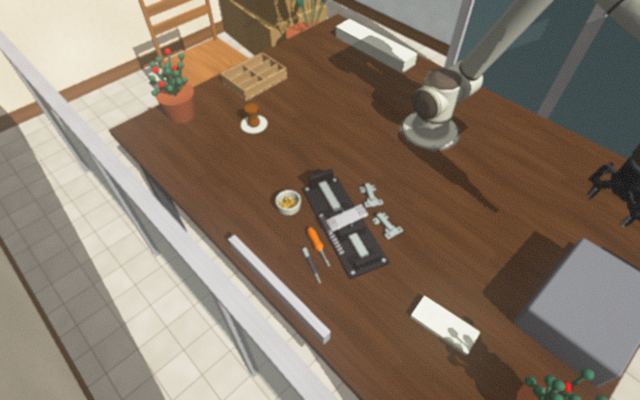

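The top view shows the jig spanning about (240,190)–(362,260), with the rocker near (291,220), the hinges at (265,254) and (303,270), and the bradawl, nail set and ramekin beyond. I'll fit the base plate and the rocker next.

```bash
python3 - <<'E'
from h import *
a=cv2.imread("pics/top.png");p=P("top")
c=a[175:295,225:385];cv2.imwrite("pics/topc.png",cv2.resize(c,None,fx=5,fy=5,interpolation=cv2.INTER_CUBIC))
b=cv2.imread("pics/scene.png")[150:290,265:415];cv2.imwrite("pics/scc.png",cv2.resize(b,None,fx=4,fy=4,interpolation=cv2.INTER_CUBIC))
m=np.zeros(a.shape[:2],np.uint8);m[175:295,225:385]=(c.max(2)<52)*255
m=cv2.morphologyEx(m,cv2.MORPH_CLOSE,np.ones((5,5)))
cs,_=cv2.findContours(m,0,2);k=max(cs,key=cv2.contourArea)
g=ray(p,k.reshape(-1,2),12)[:,:2]
r=cv2.minAreaRect(g.astype(np.float32));print(cv2.minAreaRect(k),r,cv2.boxPoints(r))
E
```

```text
((309.5670471191406, 224.97052001953125), (23.61078453063965, 35.77862548828125), 21.250505447387695) ((541.051025390625, 41.6152458190918), (72.45957946777344, 109.22904205322266), 68.84501647949219) [[477.04205   27.53701 ]
 [578.9099   -11.882872]
 [605.06      55.69348 ]
 [503.19214   95.113365]]
```

View pics/topc.png

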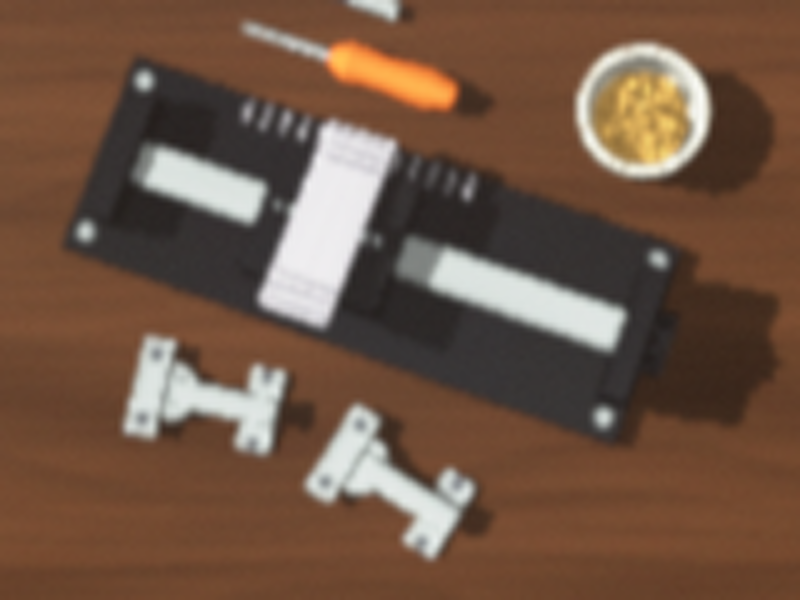

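View pics/scc.png

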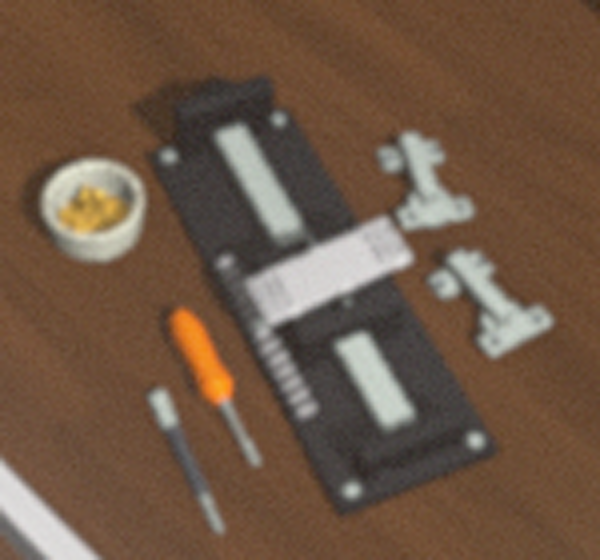

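The enlarged top view has plate corners at about (138,60), (65,243), (625,440) and (690,250). The rocker corners are at (327,122), (397,140), (327,327) and (258,303). The knob and fence are at the right end (world −y).

```bash
cat >> h.py <<'E'
def frame(c,th): # jig y-axis = (-sin th, cos th)
    return lambda x,y,z=0: np.array([c[0]+x*np.cos(th)-y*np.sin(th),c[1]+x*np.sin(th)+y*np.cos(th),z])
E
python3 - <<'E'
from h import *
p=P("top");f=lambda q:(np.array(q,float)+.5)/5-.5+[225,175]
c=ray(p,f([(138,60),(65,243),(625,440),(690,250)]),12)[:,:2];print(c.round(1))
print([np.linalg.norm(c[i]-c[(i+1)%4]).round(1) for i in range(4)])
r=cv2.minAreaRect(c.astype(np.float32));print(r)
C=c.mean(0);d=(c[0]+c[1]-c[2]-c[3]);th=np.arctan2(-d[0],d[1]);print("jig",C,th)
s=ray(p,f([(144,81),(86,232),(604,418),(658,259)]),14)[:,:2];print("screws",s.mean(0),np.arctan2(-(s[0]+s[1]-s[2]-s[3])[0],(s[0]+s[1]-s[2]-s[3])[1]))
k=np.r_[ray(p,f([(327,122),(397,140)]),60),ray(p,f([(327,327),(258,303)]),78)][:,:2]
R=np.array([[np.cos(th),-np.sin(th)],[np.sin(th),np.cos(th)]])
print("rocker in jig",((k-C)@R).round(1), ((k-C).mean(0)@R))
# check with scene bar end features
F=frame(C,th)
print("scene crop px:",((proj(P("scene"),[F(-64,180,12),F(64,180,12),F(64,-180,12),F(-64,-180,12)])-[265,150])*4).round())
for n,px in(("hinge a/b",[(145,390),(265,410),(345,455),(440,515),(375,410),(430,555),(480,490)]),):
    q=ray(p,f(px),10)[:,:2];print(((q-C)@R).round())
E
```

```text
[[ 662.5  220. ]
 [ 548.3  262.9]
 [ 426.1  -78.3]
 [ 540.6 -119.9]]
[np.float64(122.1), np.float64(362.3), np.float64(121.8), np.float64(361.2)]
((544.408203125, 71.4765396118164), (362.9091796875, 122.05057525634766), 70.26016235351562)
jig [544.37369869  71.17791102] -0.3441470316882094
screws [544.44187531  74.82109894] -0.34822692086517393
rocker in jig [[ 56.1  48.2]
 [ 59.5   5.2]
 [-59.3   4.6]
 [-59.4  47.1]] [-0.79035179 26.26802966]
scene crop px: [[496. 442.]
 [338. 507.]
 [142. 149.]
 [282. 101.]]
[[-129.  104.]
 [-116.   30.]
 [-125.  -24.]
 [-140.  -90.]
 [ -94.  -32.]
 [-164.  -93.]
 [-118. -108.]]
```

>>> servo_tool --rows '[[[0,71,206,0,0,0,0.05],[0,71,206,0,0,0,0.05],[0,71,206,0,0,0,0.05],[0,71,206,0,0,0,0.05],[0,455,368,0,0,0,0.05],[0,455,368,0,0,0,0.05],[0,455,368,40,0,0,0.05],[0,455,368,100,0,0,0.05],[0,455,368,100,0,0,0.05],[0,455,368,100,0,0,0.05]]]'

```text
clock: 1.35
position: [468.6, 147.3, 152.7]
ee_rot: [0.985, -0.172, 0.0, -0.0]
contact_force: [1.3, 1.6, 0.1]
gripper_width: -0.0
grasp_force: 0.0
```

>>> servo_tool --rows '[[[0,45,17,35,0,0,0],[0,45,17,35,0,0,0],[0,45,17,35,0,0,0]]]'

```text
clock: 1.72
position: [503.8, 117.4, 118.3]
ee_rot: [0.985, -0.172, -0.0, 0.0]
contact_force: [0.5, 0.2, 0.1]
gripper_width: -0.1
grasp_force: 0.0
```

```bash
python3 - <<'E'
from h import *
s=arm.read_state();p=P("wrist");w=arm.get_image("wrist");cv2.imwrite("pics/w1.png",w[:,:,::-1])
print(s["position"],s["ee_rot"],s["contact_force"])
F=frame((544.4,72.5),-.346)
print(proj(p,[F(-59,5,78),F(-59,47,78),F(59,5,60),F(59,47,60),F(-46,26,76),F(46,26,62)]).round())
E
```

```text
[503.80698506 117.44889507 118.3293171 ] [ 9.85055106e-01 -1.72239129e-01 -2.45436377e-04  2.47441839e-04] [0.47975515 0.15808049 0.14936151]
[[363. 229.]
 [295. 229.]
 [365.  29.]
 [294.  29.]
 [329. 209.]
 [329.  52.]]
```

View pics/w1.png

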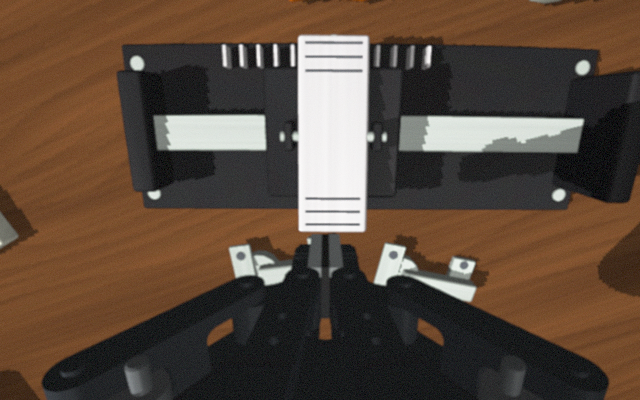

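The wrist view has the rocker corners at (299,231), (367,231), (299,36) and (368,36), about 2–3 mm from where I predicted them. The fingertips are just short of the near end. I'll correct for that and press the release end.

>>> servo_tool --rows '[[[0,5,5,15,0,0,0],[0,5,5,34,0,0,0],[0,5,5,38,0,0,0],[0,5,5,42,0,0,0],[0,5,5,46,0,0,0],[0,5,5,50,0,0,0],[0,5,5,53,0,0,0],[0,5,5,53,0,0,0]]]'

```text
clock: 2.78
position: [507.2, 111.3, 65.3]
ee_rot: [0.985, -0.172, 0.0, -0.0]
contact_force: [-0.1, 0.2, 0.1]
gripper_width: 0.0
grasp_force: 0.2
```

>>> servo_tool --rows '[[[0,0,0,1,0,0,0],[0,0,0,2,0,0,0],[0,0,0,2,0,0,0]]]'

```text
clock: 3.15
position: [507.2, 111.2, 63.6]
ee_rot: [0.985, -0.172, 0.0, -0.0]
contact_force: [-0.1, 0.2, 2.0]
gripper_width: 0.0
grasp_force: 1.1
```

>>> servo_tool --rows '[[[0,0,0,1,0,0,0],[0,0,0,2,0,0,0],[0,0,0,2,0,0,0]]]'

```text
clock: 3.52
position: [507.3, 111.3, 63.0]
ee_rot: [0.985, -0.172, 0.001, -0.0]
contact_force: [-4.4, 1.0, 11.4]
gripper_width: 0.1
grasp_force: 6.2
```

>>> servo_tool --rows '[[[0,0,0,-20,0,0,0],[0,0,0,-55,0,0,0],[0,20,40,-55,0,0,0],[0,47,80,-55,0,0,0],[0,47,80,-55,0,0,0],[0,47,80,-55,0,0,0]]]'

```text
clock: 4.28
position: [523.8, 19.8, 116.0]
ee_rot: [0.985, -0.172, -0.0, 0.0]
contact_force: [0.8, 0.5, 0.1]
gripper_width: 0.3
grasp_force: 0.0
```

```bash
python3 - <<'E'
from h import *
s=arm.read_state();p=P("wrist");w=arm.get_image("wrist");cv2.imwrite("pics/w2.png",w[:,:,::-1])
print(s["position"],s["joints"],s["contact_force"])
F=frame((544.4,72.5),-.346)
d=s["position"]-F(0,0);c,n=np.cos(-.346),np.sin(-.346);print("jig xy",d[0]*c+d[1]*n,-d[0]*n+d[1]*c)
print(proj(p,[F(-64,180,12),F(64,180,12),F(64,-180,12),F(-64,-180,12),F(0,24-44,46)]).round())
E
```

```text
[523.75834545  19.79064832 116.04600463] [ 3.47511401e-01  3.32937900e-01 -3.95243321e-01 -1.66358439e-04
 -8.43419725e-01  8.76832350e-01] [0.828565   0.54795118 0.09028525]
jig xy -1.542641594575887 -56.585986900628015
[[ 60. 263.]
 [ 26. 115.]
 [485. 113.]
 [466. 264.]
 [273. 205.]]
```

View pics/w2.png

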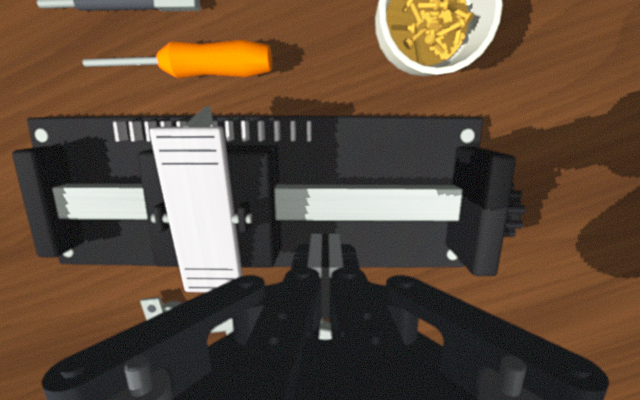

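The wrist view shows the plate corners at (28,117) and (482,118), matching the prediction, so the jig hasn't moved. The far end of the rocker is up with its pawl clear. I'll turn the tool 90° so the wide linkage stays clear of the rocker.

>>> servo_tool --rows '[[[0,0,0,0,0,0,1.57],[0,0,0,0,0,0,1.57],[0,0,0,0,0,0,1.57],[0,0,0,0,0,0,1.57],[0,0,0,0,0,0,1.57],[0,0,0,0,0,0,1.57],[0,0,0,0,0,0,1.57],[0,0,0,30,0,0,1.57],[0,0,0,60,0,0,1.57],[0,0,0,72,0,0,1.57]]]'

```text
clock: 5.58
position: [522.9, 20.7, 42.9]
ee_rot: [-0.576, 0.817, 0.0, -0.002]
contact_force: [0.5, 0.2, -0.2]
gripper_width: -0.2
grasp_force: 0.0
```

>>> servo_tool --rows '[[[0,0,0,0,0,0,0],[0,0,0,0,0,0,0]]]'

```text
clock: 5.82
position: [524.9, 20.5, 45.5]
ee_rot: [-0.576, 0.818, -0.0, 0.001]
contact_force: [0.6, 0.4, 0.5]
gripper_width: -0.0
grasp_force: 0.0
```

>>> servo_tool --rows '[[[0,-12,0,0,0,0,0],[0,-20,0,0,0,0,0],[0,-24,0,0,0,0,0],[0,-28,0,0,0,0,0],[0,-32,0,0,0,0,0],[0,-37,0,0,0,0,0],[0,-42,0,0,0,0,0],[0,-47,0,0,0,0,0],[0,-52,0,0,0,0,0],[0,-57,0,0,0,0,0]]]'

```text
clock: 7.08
position: [543.5, 74.0, 44.5]
ee_rot: [-0.575, 0.818, -0.0, 0.0]
contact_force: [-0.0, -2.3, 1.9]
gripper_width: -0.2
grasp_force: 1.1
```

>>> servo_tool --rows '[[[0,-5,0,0,0,0,0],[0,-10,0,0,0,0,0],[0,-15,0,0,0,0,0],[0,-20,0,0,0,0,0],[0,-25,0,0,0,0,0],[0,-30,0,0,0,0,0],[0,-34,0,0,0,0,0],[0,-38,0,0,0,0,0],[0,-41,0,0,0,0,0],[0,-43,0,0,0,0,0]]]'

```text
clock: 8.32
position: [557.9, 114.3, 44.4]
ee_rot: [-0.575, 0.818, 0.0, -0.0]
contact_force: [0.6, -2.9, 0.3]
gripper_width: 0.2
grasp_force: 1.0
```

>>> servo_tool --rows '[[[0,-1,0,0,0,0,0],[0,-2,0,0,0,0,0],[0,-3,0,0,0,0,0],[0,-3.5,0,0,0,0,0],[0,-4,0,0,0,0,0],[0,-4,0,0,0,0,0]]]'

```text
clock: 9.07
position: [559.2, 117.9, 44.4]
ee_rot: [-0.575, 0.818, 0.0, 0.0]
contact_force: [1.1, -1.9, -1.0]
gripper_width: 0.4
grasp_force: 0.9
```

>>> servo_tool --rows '[[[0,-1,0,0,0,0,0],[0,-1.5,0,0,0,0,0],[0,-2,0,0,0,0,0],[0,-2,0,0,0,0,0]]]'

```text
clock: 9.57
position: [559.9, 119.8, 44.5]
ee_rot: [-0.575, 0.818, 0.0, 0.0]
contact_force: [0.5, -2.2, -0.9]
gripper_width: -0.1
grasp_force: 0.9
```

```bash
python3 - <<'E'
from h import *
s=arm.read_state();a=arm.get_image("scene")
print(s["position"],s["contact_force"])
b=a[150:290,265:415,::-1];b=cv2.resize(b,None,fx=4,fy=4,interpolation=cv2.INTER_CUBIC)
t=arm.get_image("top")[175:295,225:385,::-1];t=cv2.resize(t,None,fx=4,fy=4,interpolation=cv2.INTER_CUBIC)
o=np.zeros((480,640+0,3),np.uint8);cv2.imwrite("pics/sc2.png",np.vstack([cv2.resize(b,None,fx=.6,fy=.6)[:, :360],]) if 0 else b);cv2.imwrite("pics/top2.png",t)
E
```

```text
[559.91471118 119.844981    44.46340748] [ 0.47488412 -2.21455343 -0.92135387]
```

View pics/sc2.png

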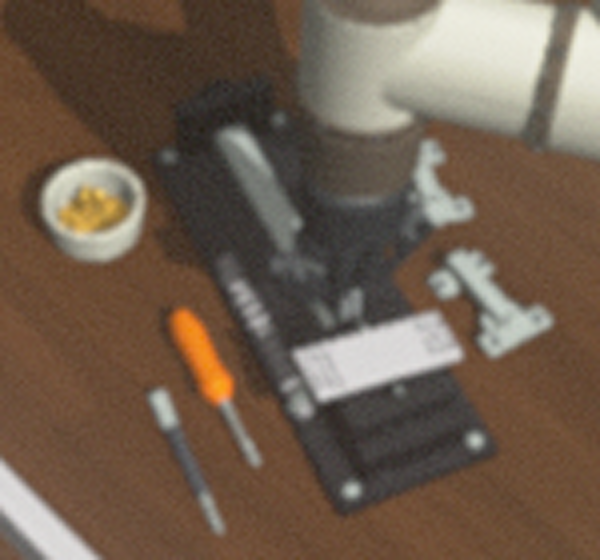

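The scene view shows the jig corners unchanged, at (342,512) and (493,448), and the rocker still released at (378,355). The jaw is near the end stop but not yet against it, so I'll keep pushing gently until the force rises.

>>> servo_tool --rows '[[[0,-1,0,0,0,0,0],[0,-2,0,0,0,0,0],[0,-2,0,0,0,0,0]]]'

```text
clock: 10.05
position: [560.4, 121.3, 44.4]
ee_rot: [-0.575, 0.818, -0.0, -0.0]
contact_force: [-0.1, -4.4, 1.2]
gripper_width: -0.1
grasp_force: 1.9
```

```bash
python3 - <<'E'
from h import *
p=P("scene");c,n=np.cos(-.346),np.sin(-.346)
for px,z in(((378,355),70),((400,430),44)):
    q=ray(p,[(px[0]+.5)/4-.5+265,(px[1]+.5)/4-.5+150],z)[0]-[544.4,72.5,0]
    print(q[0]*c+q[1]*n,-q[0]*n+q[1]*c)
E
```

```text
1.236259197938793 107.64095819631866
6.599161138675349 155.59102153340456
```

>>> servo_tool --rows '[[[0,-0.5,0,0,0,0,0],[0,-1,0,0,0,0,0],[0,-1,0,0,0,0,0]]]'

```text
clock: 10.42
position: [560.4, 121.3, 44.4]
ee_rot: [-0.575, 0.818, -0.0, -0.001]
contact_force: [0.5, -7.6, 1.4]
gripper_width: -0.4
grasp_force: 3.2
```

The jaw is against the end stop: the force rises with no further motion. Next I back off, rise, move over the lock pad and turn the tool back.

>>> servo_tool --rows '[[[0,6,0,0,0,0,0],[0,15,0,0,0,0,0],[0,15,0,-50,0,0,0],[0,15,0,-70,0,0,0],[0,15,0,-70,0,0,-0.18],[0,0,-20,-70,0,0,-0.36],[0,-52,-47,-70,0,0,-0.54],[0,-52,-47,-70,0,0,-0.72],[0,-52,-47,-70,0,0,-0.9],[0,-52,-47,-70,0,0,-1.08]]]'

```text
clock: 11.68
position: [622.6, 155.9, 114.2]
ee_rot: [0.915, -0.403, -0.0, -0.0]
contact_force: [-0.5, -0.3, -1.2]
gripper_width: 0.1
grasp_force: 0.0
```

>>> servo_tool --rows '[[[0,0,0,0,0,0,-0.18],[0,0,0,0,0,0,-0.36],[0,0,0,0,0,0,-0.49],[0,0,0,0,0,0,-0.49],[0,0,0,0,0,0,-0.49]]]'

```text
clock: 12.3
position: [622.7, 155.7, 114.5]
ee_rot: [0.985, -0.173, 0.0, -0.0]
contact_force: [0.1, 0.2, -0.2]
gripper_width: 0.1
grasp_force: 0.0
```

```bash
python3 - <<'E'
from h import *
s=arm.read_state();p=P("wrist");w=arm.get_image("wrist");cv2.imwrite("pics/w3.png",w[:,:,::-1])
print(s["position"],s["ee_rot"])
F=frame((544.4,72.5),-.346)
d=s["position"]-F(0,0);c,n=np.cos(-.346),np.sin(-.346);print("jig xy",d[0]*c+d[1]*n,-d[0]*n+d[1]*c)
print(proj(p,[F(64,180,12),F(59,126,78),F(59,84,78)]).round())
E
```

```text
[622.69010997 155.65802375 114.47100856] [ 9.84931420e-01 -1.72945280e-01  3.68758978e-05 -1.66446308e-04]
jig xy 45.44837516497729 104.78093064594978
[[231. 173.]
 [289. 202.]
 [360. 202.]]
```

View pics/w3.png

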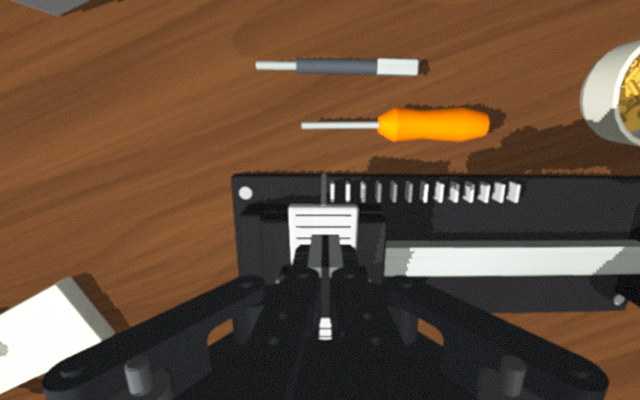

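The wrist view has the rocker's far edge at (288–358, 206) and the plate corner at (232,174), both as predicted. The fingertips are centred over the lock pad, so I'll press it down.

>>> servo_tool --rows '[[[0,-1,0,18,0,0,0],[0,-1,0,32,0,0,0],[0,-1,0,36,0,0,0],[0,-1,0,40,0,0,0],[0,-1,0,43,0,0,0],[0,-1,0,46,0,0,0],[0,-1,0,49,0,0,0],[0,-1,0,50,0,0,0],[0,-1,0,51,0,0,0],[0,-1,0,51,0,0,0]]]'

```text
clock: 13.6
position: [622.4, 156.0, 63.8]
ee_rot: [0.985, -0.172, 0.001, -0.0]
contact_force: [2.4, -0.8, 3.3]
gripper_width: 0.3
grasp_force: 1.6
```

>>> servo_tool --rows '[[[0,0,0,1,0,0,0],[0,0,0,2,0,0,0],[0,0,0,2.5,0,0,0],[0,0,0,2.5,0,0,0]]]'

```text
clock: 14.1
position: [622.5, 156.1, 63.4]
ee_rot: [0.985, -0.172, 0.001, -0.0]
contact_force: [-0.6, -3.3, 12.0]
gripper_width: 0.2
grasp_force: 5.7
```

Hard stop at 63.4 mm and 12 N, mirroring the release press. I'll retreat and check.

>>> servo_tool --rows '[[[0,0,0,-15,0,0,0],[0,0,0,-60,0,0,0],[0,-50,0,-110,0,0,0],[0,-100,0,-120,0,0,0],[0,-130,0,-120,0,0,0],[0,-130,0,-120,0,0,0],[0,-130,0,-120,0,0,0]]]'

```text
clock: 14.98
position: [499.5, 200.3, 180.8]
ee_rot: [0.985, -0.172, -0.0, -0.0]
contact_force: [0.6, 0.3, 0.7]
gripper_width: 0.1
grasp_force: 0.0
```

```bash
python3 - <<'E'
from h import *
s=arm.read_state();p=P("wrist");w=arm.get_image("wrist");cv2.imwrite("pics/w4.png",w[:,:,::-1])
print(s["position"],s["clock"],s["contact_force"])
F=frame((544.4,72.5),-.346)
print(proj(p,[F(64,180,12),F(-64,180,12)]).round())
for n,z in(("locked",(60,79)),("released",(79,60))):print(n,proj(p,[F(58,126,z[0]),F(58,84,z[0]),F(-60,84,z[1]),F(-60,126,z[1])]).round().tolist())
E
```

```text
[499.51764092 200.27131656 180.83669627] 14.975 [0.60021526 0.31822682 0.66020941]
[[242.  17.]
 [250. 157.]]
locked [[297.0, 6.0], [353.0, 6.0], [352.0, 164.0], [298.0, 164.0]]
released [[295.0, -3.0], [355.0, -3.0], [350.0, 161.0], [300.0, 161.0]]
```

View pics/w4.png

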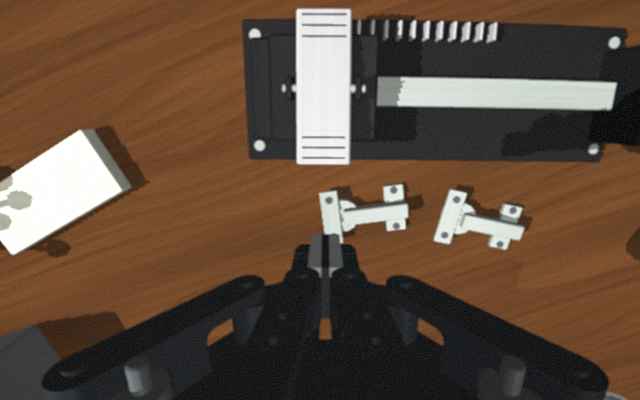

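The last picture shows the rocker from (297–351, 9) to (296–351, 164), which matches the locked pose. The jaw is against the end stop, the jig is where it was, and the hinges haven't moved.

```bash
python3 -c "
from bench import arm
print(arm.job_done())"
```

```text
the job is handed in; nothing more can be done
None
```

I released the rocker, pushed the jaw home against the end stop and locked it there; the final pictures showed the jig and hinges unmoved, and I handed the job in at about 15 s.

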